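Lights-out round at the hotel bedside

ROBOT

A 6-joint arm with a two-finger parallel gripper is mounted at the origin on the work surface. World frame = base frame: x ahead of the robot, y to its left, z up, the work surface at z = 0. Lengths are in mm, angles in rad, forces in N, time in s.
With the tool pointing down it reaches from about 350 to 800 mm from the base axis. Payload 7.3 kg.
Tool frame: the origin (TCP) lies at the very end of the fingers, on their centre line; the grasp point (between the pads) lies 19 mm behind it (manip.tcp_to_grasp is the distance from the TCP to the grasp point, in mm); z points along the fingers, y is the line along which they close (so a half turn about z gives the same grasp; the last joint's range is limited). The gripper opens to 85 mm and grips with 20 to 120 N. Pads are 22 mm wide; open, the fingers measure 114 mm over their backs; the gripper's body (76 mm by 85 mm) begins 54 mm behind the grasp point. The pads swing forward as they close: fully open they stand 13 mm farther back than shut.
Start: joints at [-0.146, 0.342, 1.524, -0, 1.275, -0.146], TCP at [525.019, 0.02, 231.322] pointing down, gripper open.
Joint ranges: [-2.53, 2.53], [-0.77, 2.02], [0.04, 2.7], [-1, 4.14], [0.28, 2.66], [-3.11, 3.11]. Speed limits (rad/s): [2.57, 2.57, 3.14, 3.14, 3.14, 3.14].

INTERFACE

Orientations are given as a unit quaternion [x, y, z, w].
In Python, from plant import manip gives the robot as it stands.
- The arm moves only by the tool arm_command, never from a script. Its argument "targets" is a list that holds one entry, the list of rows, each a list of 6 numbers: the shift along the world's x, y, z in units of 50 mm (1.0 is 50 mm), then the turn, a rotation vector about the world's x, y, z in units of 8 degrees (1.0 is 8 degrees). In form: [[[dx, dy, dz, rx, ry, rz], ...]]. A call has 1 to 20 rows; each row is the pose to reach, as a shift and turn from the pose commanded when the call began; what a row does not reach only later rows make up. A row lasts 1/10 s, in which the tool goes at most 50 mm and 8.59 degrees, less where a joint would pass 70% of its speed; a pose out of reach is approached as far as the arm can. A call with a gripper value outside its range is refused whole. "grip" is the closure, from -1 (fully open) to 1 (shut), set as the call begins (left out, the last holds). The fingers move at their own pace and stop on an object; "squeeze" is the grip in N (left out, the last holds). Time passes only in rows, so rows that repeat a pose let the fingers close. It gives the time, the measured TCP pose, the force, the opening and the grip force at its end, in the units of the state.
- manip.get_state(): the state, without advancing time (a new reading comes with each control period).
- manip.read_camera(name): name is "scene" or "side" or "wrist"; returns a dict with "frame" (400x640x3 uint8, red, green, blue), "depth" (400x640 float32, mm along the optical axis (not along the pixel's ray), 0 where there is no reading), "intrinsics" (3x3 intrinsics, pixels), "D" ([k1, k2, p1, p2, k3] as OpenCV has them; the pictures are not rectified), "camera_from_world" (4x4, takes a point from world to camera coordinates). Camera axes: x right, y up, looking along -z (the intrinsics and any distortion apply to the point x, -y, -z); pixel columns grow to the right and rows downward; lengths in mm; the calibration is good to about 2 mm. A picture is of the moment at which its call begins.
- manip.job_done(): hands the job in; it is judged then, once.
The state is a dict: "clock": time; "joint_pos": joint angles; "qd": joint speeds; "tau": joint torques, N m; "position": TCP position; "tool_rot": TCP orientation; "force": force on the tool from outside, world axes, zero at the start; "ft_torque": the same for the moment, N m; "width": finger opening in mm; "gripper_force": force on a finger pad.
Only numpy, scipy, OpenCV 4.12 (cv2) and the standard library are available. Lean on these libraries where they do the work, as an engineer would, in place of code of your own. Each camera call takes 0.05 s, during which the arm holds its last target. There are 200 camera calls.

TASK

Set the bedside for the night with light fingertip presses, in this order: first press down the long bar on top of the alarm clock, then flip the wide rocker on the white switch box by pressing its raised end down, and last press down the round key on the foot of the lamp. Press gently and leave each one down; do not touch the narrow rocker, do not pick up or push around the clock, box or lamp, and leave the glasses, remote control and paper carton as they are.

Things in the scene. Friction and masses are not known exactly. Their poses are not given: they have to be found in the camera images.
- clock: grey alarm clock standing loose on the table, 60 (x) x 120 (y) x 75 mm high, 0.35 to 0.7 kg; origin at the centre of its underside, z up; white round dial on its +x side; the long bar is in the middle of its top
- clock_bar (a joint): white bar on top of the clock, 32 (clock x) x 84 (clock y) mm, its top 12 mm above the case when up. Joint value in m, downward: 0 = fully up (at the start it is within 1 mm of that), 0.010 = pressed right home, 2 mm proud; it counts as down from 0.006. A steady 2.5 N moves it, there is no spring, it stays where it is left, and it meets a firm stop at 0.010
- bar_top (a point): centre of the top face of the clock's bar (87 mm above the table when up, 77 mm when down); moves with the bar
- switch_box: white switch box lying loose on the table, 110 (x) x 160 (y) x 36 mm high, 0.4 to 0.85 kg; origin at the centre of its underside, z up. Two grey rocker plates, each 70 mm long along box x, tilt about hinges parallel to box y at box x = 0, 40 mm above the table: the wide one (68 mm across) centred at box y = +29 mm, the narrow one (26 mm across) at box y = -52 mm; 34 mm of plain box between them
- wide_rocker (a joint): tilt of the wide rocker in rad: 0 = its -x end up by 0.15 rad (the start is within 0.03 of that), 0.30 = flipped, that end down by 0.15 rad; it counts as flipped from 0.20. A steady 0.06 N m turns it (2.5 N at 24 mm from the hinge), no spring, stays where it is left, firm stop at 0.30
- rocker_end (a point): point to press on the wide rocker: on its top face, on its centre line, 24 mm from the hinge towards the raised (-x) end (the plate goes on 11 mm further); about 51.5 mm above the table at the start, 44 mm when flipped; moves with the rocker
- narrow_rocker: the narrow rocker, not to be touched; the origin is on its hinge, 40 mm above the table, at the middle of its width; its top face is about 8 mm above the origin there and its raised -x end about 13 mm
- lamp: table lamp standing loose, 0.9 kg: flat steel foot 220 (x) x 110 (y) x 22 mm; origin at the centre of its underside, z up; a thin post at lamp x = +75 mm carries a pink ball shade, 100 mm in diameter, centred 135 mm above the table (85 to 185 mm); the key is at lamp x = -75 mm, y = 0
- lamp_key (a joint): white round key on the lamp's foot, 40 mm in diameter, its top 12 mm above the foot when up. Joint value in m, downward: 0 = fully up (at the start it is within 1 mm of that), 0.010 = pressed right home, 2 mm proud; it counts as down from 0.006. A steady 2.5 N moves it, there is no spring, it stays where it is left, and it meets a firm stop at 0.010
- key_top (a point): centre of the top face of the lamp's key (34 mm above the table when up, 24 mm when down); moves with the key
- tumbler_a: clear glass tumbler, 76 mm in diameter, 90 mm high, upright, loose; origin at the centre of its underside
- tumbler_b: clear glass tumbler, 68 mm in diameter, 75 mm high, upright, loose; origin at the centre of its underside
- remote: white remote control lying flat, 140 (x) x 48 (y) x 20 mm, loose; origin at the centre of its underside
- amenity_box: white and green paper carton lying flat, 160 (x) x 45 (y) x 22 mm, loose; origin at the centre of its underside
Mind the look-alikes: they are no part of the job. Leave any yellow look-alike of the amenity_box alone.

How it is judged (in metres and radians):
On the way, in this order (a step that is already met when the one before it is completed fails the run):
1. the clock's bar is down, the other two still up (value of joint clock_bar above 0.006 m and value of joint wide_rocker below 0.15 rad and value of joint lamp_key below 0.004 m), for 0.1 s.
2. the wide rocker is flipped, the lamp's key still up (value of joint wide_rocker above 0.2 rad and value of joint clock_bar above 0.006 m and value of joint lamp_key below 0.004 m), for 0.1 s.
3. the lamp's key is down (value of joint each of lamp_key, clock_bar above 0.006 m and value of joint wide_rocker above 0.2 rad), for 0.1 s.
At the end, for the whole second after the job is handed in: The clock's bar and the lamp's key are each at least 6 of 10 mm down and the wide rocker is flipped by at least 0.20 of 0.30 rad; clock, box and lamp stand at rest within 25 mm of their places and upright, and glasses, remote and carton are within 15 mm of theirs and untipped (all of step 3 and distance of each of clock, switch_box, lamp from where it was at the start of the episode below 0.025 m and angle between each of clock, switch_box, lamp's own z axis and vertical below 0.1 rad and linear speed of each of clock, switch_box, lamp below 0.02 m/s and distance of each of tumbler_a, tumbler_b, remote, amenity_box from where it was at the start of the episode below 0.015 m and angle between each of tumbler_a, tumbler_b, remote, amenity_box's own z axis and vertical below 0.15 rad); the robot touches nothing.
It fails at once if pressed out of order: the wide rocker before the clock's bar is down, or the lamp's key before the rocker is flipped ((value of joint wide_rocker above 0.15 rad and value of joint clock_bar below 0.006 m) or (value of joint lamp_key above 0.004 m and value of joint wide_rocker below 0.2 rad)).
It fails at once if the narrow rocker is touched (contact force between anything else and narrow_rocker above 0.5 N).
It fails at once if clock, box or lamp is pressed hard (over 20 N) (contact force between any of the fingers, the arm and clock above 20 N or contact force between any of the fingers, the arm and switch_box above 20 N or contact force between any of the fingers, the arm and lamp above 20 N).
It fails at once if clock, box or lamp is lifted, tipped or pushed more than 25 mm from its place (height (world z) of any of clock, switch_box, lamp above 0.01 m or angle between any of clock, switch_box, lamp's own z axis and vertical above 0.15 rad or distance of any of clock, switch_box, lamp from where it was at the start of the episode above 0.025 m).
It fails at once if a glass, the remote or the carton is moved (15 mm) or tipped (distance of any of tumbler_a, tumbler_b, remote, amenity_box from where it was at the start of the episode above 0.015 m or angle between any of tumbler_a, tumbler_b, remote, amenity_box's own z axis and vertical above 0.15 rad).
It also fails if it takes over 54 s, if anything falls off the work surface, if the arm or the gripper's body presses on something with over 40 N, if the wrist force passes 120 N, or if a joint passes its speed limit or range.

## Working session

There is one attempt and no reset: what is moved stays moved. The work goes in short steps, Python scripts to look and compute and a tool call to move; the robot and the scene stay as the last step left them, time stands still between calls to the robot, and variables do not carry over. Pictures are saved under pics/ and viewed, at most 10 in all, crops included, and the job is handed in when it is done.

Besides the shell and the picture viewer there is one more tool, called after "Emit:" by a JSON object that holds its "op" and its "data". arm_command: Moves the arm, as the interface text tells. Its arguments: {"type":"object","properties":{"targets":{"type":"array"},"grip":{"type":"number"},"squeeze":{"type":"number"}},"required":["targets"]}

```bash
mkdir -p pics; cat > h.py <<'E'
import numpy as np, cv2
from plant import manip
def grab(n):
    c=manip.read_camera(n); np.savez(f'pics/{n}.npz',**{k:np.array(v) for k,v in c.items()})
    cv2.imwrite(f'pics/{n}.png',c['frame'][...,::-1]); return c
def load(n): return dict(np.load(f'pics/{n}.npz'))
def cloud(c):
    d=c['depth']; h,w=d.shape; v,u=np.mgrid[:h,:w]
    p=cv2.undistortPoints(np.stack([u,v],-1).reshape(-1,1,2).astype(np.float64),c['intrinsics'],c['D']).reshape(h,w,2)
    P=np.stack([p[...,0]*d,-p[...,1]*d,-d,np.ones_like(d)],-1)
    W=P@np.linalg.inv(c['camera_from_world']).T; W[d==0]=np.nan; return W[...,:3]
E
python3 - <<'E'
from h import *
for n in('scene','side'):
    c=grab(n); print(n,np.linalg.inv(c['camera_from_world']).round(2),(c['depth']>0).mean())
print(manip.get_state())
E
```

```text
scene [[ 5.10000e-01 -4.60000e-01  7.30000e-01  1.38963e+03]
 [ 8.60000e-01  2.60000e-01 -4.40000e-01 -4.75420e+02]
 [ 1.00000e-02  8.50000e-01  5.30000e-01  7.20150e+02]
 [ 0.00000e+00  0.00000e+00  0.00000e+00  1.00000e+00]] 0.99589453125
side [[ 6.8000e-01  3.6000e-01 -6.4000e-01 -5.0490e+01]
 [-7.3000e-01  3.2000e-01 -6.0000e-01 -5.3373e+02]
 [-1.0000e-02  8.8000e-01  4.8000e-01  5.2802e+02]
 [ 0.0000e+00  0.0000e+00  0.0000e+00  1.0000e+00]] 0.99575390625
{'clock': 0.1, 'joint_pos': array([-1.45994064e-01,  3.42681621e-01,  1.52490158e+00, -3.54702484e-05,
        1.27540453e+00, -1.45995414e-01]), 'qd': array([-0.00088013, -0.00137729, -0.00314086,  0.0001084 , -0.00094731,
       -0.00131283]), 'tau': array([ 1.46845858e-03, -4.34446299e+01, -2.46491075e+01, -2.49143095e-04,
        4.66253536e-03,  6.72989302e-06]), 'position': array([5.24649317e+02, 6.61868524e-02, 2.30687577e+02]), 'tool_rot': array([ 7.07102472e-01,  7.07110746e-01, -4.29845127e-04, -5.49618584e-04]), 'force': array([-0.56497666, -1.30966221,  0.30523891]), 'ft_torque': array([0.0252421 , 0.00477204, 0.0451675 ]), 'gripper_force': 0.0, 'width': 85.54735550450692}
```

View pics/scene.png

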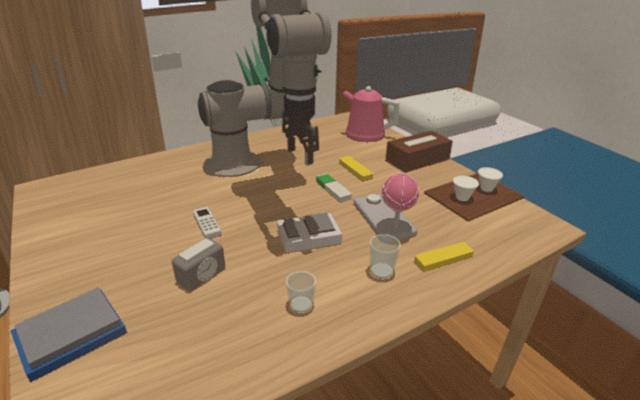

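View pics/side.png

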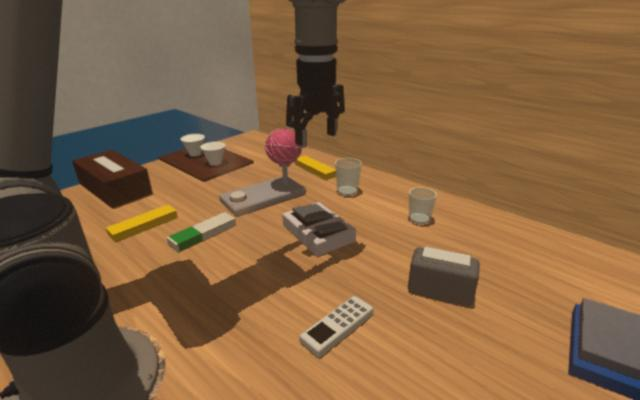

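The scene view shows the clock at (200,262) with its white bar at (198,250), the switch box at (310,232) with rockers at (292,228) and (319,224), and the lamp key at (374,198). The side view shows the bar at (446,257), the rockers at (315,215) and (330,228), and the key at (238,196). There is only one each of the clock, box and lamp; the yellow cartons are the look-alikes to leave alone.

```bash
python3 - <<'E'
from h import *
R={'scene':{'bar':(165,230,235,275),'box':(272,208,348,252),'key':(350,188,390,215)},'side':{'bar':(400,240,485,300),'box':(275,198,360,255),'key':(215,180,312,215)}}
for n in R:
    c=load(n);W=cloud(c);F=c['frame'].astype(int);lum=F.mean(-1)
    for k,(a,b,e,f) in R[n].items():
        w=W[b:f,a:e].reshape(-1,3);l=lum[b:f,a:e].ravel()
        w_,l_=w[w[:,2]>8],l[w[:,2]>8]
        print(n,k,len(w_),'zhist',np.histogram(w_[:,2],bins=np.arange(8,104,6))[0])
        def rect(m,t):
            p=w_[m]
            if len(p)<8: print(' ',t,len(p));return
            r=cv2.minAreaRect(p[:,:2].astype(np.float32)); print(' ',t,len(p),np.round(p.mean(0),1),np.median(p[:,2]).round(1),'rect',np.round(r[0],1),np.round(r[1],1),round(r[2],1),'lum',l_[m].mean().round())
        z=w_[:,2]
        if k=='bar': rect(z>82,'top>82'); rect((l_>150)&(z>80),'white'); rect(z>68,'case')
        if k=='box': rect(z>28,'all');rect((z>38)&(l_<110),'rock');rect(z>46,'>46');rect(z>49,'>49')
        if k=='key': rect((z>28)&(z<40),'key'); rect((z>17)&(z<27),'foot')
    if 1:
        a,b,e,f=R[n]['box']; cv2.imwrite(f'pics/{n}_box.png',cv2.resize(c['frame'][b:f,a:e,::-1],None,fx=8,fy=8,interpolation=cv2.INTER_CUBIC))
E
```

```text
scene bar 1547 zhist [ 51  93  55  43  52  61  75  92 109  99 195 277 154 191   0]
  top>82 318 [ 552.7 -302.1   86.3] 86.4 rect [ 550.7 -300. ] [34.3 84.3] 21.8 lum 179.0
  white 281 [ 551.1 -301.6   86.6] 86.6 rect [ 550.4 -300. ] [34.2 84. ] 22.6 lum 186.0
  case 817 [ 561.5 -304.6   79.1] 76.9 rect [ 554.4 -299.7] [ 59.4 119.3] 17.8 lum 137.0
scene box 1801 zhist [118 100 115 125 660 168 331 183   1   0   0   0   0   0   0]
  all 1426 [554.8   8.7  40.8] 37.7 rect [545.4  15.3] [157.3 112.1] 75.2 lum 111.0
  rock 423 [545.6  -5.6  46.2] 46.6 rect [547.5   4.5] [133.5  90.9] 81.7 lum 77.0
  >46 400 [537.6  22.6  49.8] 49.7 rect [543.   16.3] [128.   68.1] 75.6 lum 95.0
  >49 242 [528.6  24.4  51.2] 51.0 rect [532.8  19.1] [127.7  47.1] 75.6 lum 97.0
scene key 718 zhist [ 20  72 394  27  65   0   0   0   0   0   0   0   0   0   0]
  key 83 [504.  269.1  33.3] 33.7 rect [502.4 270.6] [39.5 35.6] 77.7 lum 172.0
  foot 456 [527.4 249.1  22.1] 22.2 rect [511.  255.6] [ 95.7 142.7] 70.8 lum 152.0
side bar 3104 zhist [111 142 166 168 179 172 180 180 174 192 332 519 267 322   0]
  top>82 
[... 235 characters left out ...]
 119.1] 20.6 lum 117.0
side box 2375 zhist [185 157 157 164 971 127 403 211   0   0   0   0   0   0   0]
  all 1820 [529.4   1.2  40.3] 37.2 rect [541.   13.4] [162.2 111.5] 74.4 lum 84.0
  rock 718 [537.1   8.8  47.5] 47.8 rect [544.4   7.9] [136.4  97.4] 67.9 lum 62.0
  >46 491 [530.7  15.8  49.5] 49.5 rect [539.7  13.8] [131.6  65.6] 75.2 lum 65.0
  >49 277 [522.7  19.   51.1] 51.0 rect [529.8  16.3] [131.4  45.4] 74.3 lum 66.0
side key 1892 zhist [ 169  208 1180   39  133    3   71   89    0    0    0    0    0    0
    0]
  key 164 [519.1 217.8  33.9] 34.1 rect [526.3 202.6] [203.7 160.7] 52.6 lum 137.0
  foot 1304 [563.1 244.7  22. ] 22.3 rect [553.8 257.2] [119.7 259.7] 79.9 lum 115.0
```

View pics/scene_box.png

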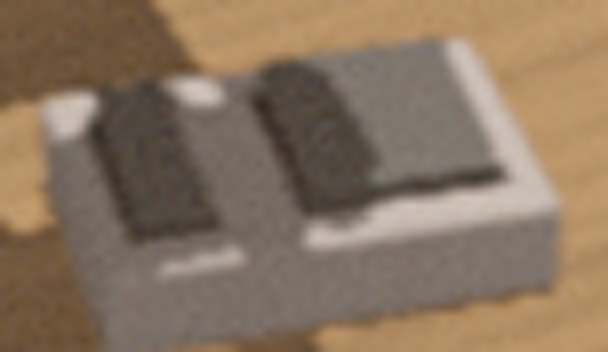

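View pics/side_box.png

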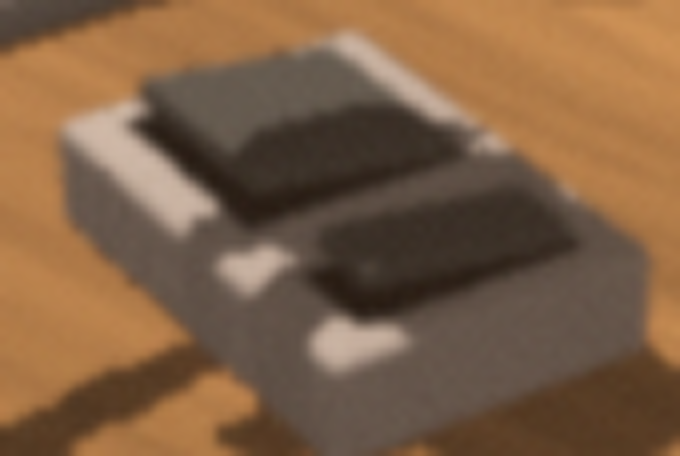

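The crops confirm the layout. The wide rocker (scene ~(319,224), side ~(313,213)) is on the +y side with its raised end facing the robot. The narrow one (scene ~(291,228), side ~(331,226)) is on the -y side. Next I refine the key position and check the lamp direction.

```bash
python3 - <<'E'
from h import *
for n,kb,sb in(('scene',(355,188,386,207),(380,172,420,212)),('side',(222,184,252,208),(262,125,304,168))):
    c=load(n);W=cloud(c);F=c['frame'].astype(int)
    a,b,e,f=kb;w=W[b:f,a:e].reshape(-1,3);p=w[(w[:,2]>28.5)&(w[:,2]<40)]
    t=p[p[:,2]>32];print(n,'key',len(p),cv2.minEnclosingCircle(p[:,:2].astype(np.float32)),np.round(t.mean(0),1),cv2.minAreaRect(t[:,:2].astype(np.float32)))
    a,b,e,f=sb;w=W[b:f,a:e].reshape(-1,3);p=w[w[:,2]>90]
    x=np.linalg.lstsq(np.c_[2*p,np.ones(len(p))],(p**2).sum(1),rcond=None)[0];print('shade',x[:3].round(1))
    # wide rocker points in the box frame
    o=np.array([543,14.3]);ang=np.radians(-15);X=np.array([np.cos(ang),np.sin(ang)]);Y=np.array([-X[1],X[0]])
    v=W.reshape(-1,3);d=v[:,:2]-o;q=np.c_[d@X,d@Y,v[:,2]];q=q[(abs(q[:,0])<50)&(q[:,2]>42)&(q[:,2]<60)]
    for s in(q[q[:,1]>-20],q[(q[:,1]<-20)&(q[:,1]>-85)]):print('rocker',np.percentile(s,[1,50,99],axis=0).round(1).tolist())
    end=q[(abs(q[:,0]+24)<4)&(abs(q[:,1]-29)<15)];print('end z',np.median(end[:,2]))
E
```

```text
scene key 81 ((501.29522705078125, 270.7113342285156), 20.878053665161133) [502.8 271.2  34.1] ((502.4764709472656, 271.6368408203125), (37.38032531738281, 35.80042266845703), 76.48375701904297)
shade [647.9 241.2 135. ]
rocker [[-47.9, -1.6, 42.4], [-2.0, 36.8, 48.7], [48.3, 546.6, 59.0]]
rocker [[-33.0, -62.1, 42.7], [2.8, -49.6, 48.5], [36.4, -36.7, 53.9]]
end z 51.174751970611396
side key 104 ((500.84796142578125, 269.2174377441406), 20.589431762695312) [500.7 269.2  33.9] ((501.000732421875, 269.59918212890625), (35.03532791137695, 36.62843322753906), 68.23055267333984)
shade [528.8 118.7 204.6]
rocker [[-48.9, -6.1, 42.9], [-3.6, 31.8, 48.5], [46.9, 2251.6, 58.9]]
rocker [[-35.2, -66.4, 42.6], [-6.2, -56.3, 48.1], [32.4, -39.4, 53.6]]
end z 51.419877157250454
```

Emit:
{"op": "arm_command", "data": {"targets": [[[0,-1,0,0,0,0],[0,-2,0,0,0,0],[0,-3,0,0,0,0],[0,-4,0,0,0,0],[0,-5,0,0,0,0],[0.5,-6,0,0,0,0],[0.5,-6,-0.5,0,0,0],[0.5,-6,-1,0,0,0],[0.5,-6,-1,0,0,0],[0.5,-6,-1,0,0,0],[0.5,-6,-1,0,0,0],[0.5,-6,-1,0,0,0]]], "grip": 1, "squeeze": 20}}

```text
clock: 1.3
position: [550.7, -300.0, 183.1]
tool_rot: [0.707, 0.707, 0.0, 0.001]
force: [-1.5, -0.3, 0.1]
width: 0.1
gripper_force: 0.0
```

Emit:
{"op": "arm_command", "data": {"targets": [[[0,0,-0.4,0,0,0],[0,0,-0.8,0,0,0],[0,0,-1.2,0,0,0],[0,0,-1.5,0,0,0],[0,0,-1.7,0,0,0],[0,0,-1.76,0,0,0],[0,0,-1.76,0,0,0],[0,0,-1.76,0,0,0]]]}}

```text
clock: 2.1
position: [550.5, -300.3, 94.4]
tool_rot: [0.707, 0.707, 0.0, 0.001]
force: [-0.2, 0.2, -0.5]
width: 0.0
gripper_force: 0.0
```

Emit:
{"op": "arm_command", "data": {"targets": [[[0,0,-0.04,0,0,0],[0,0,-0.08,0,0,0],[0,0,-0.12,0,0,0],[0,0,-0.15,0,0,0],[0,0,-0.18,0,0,0],[0,0,-0.21,0,0,0],[0,0,-0.23,0,0,0],[0,0,-0.25,0,0,0],[0,0,-0.25,0,0,0],[0,0,-0.25,0,0,0]]]}}

```text
clock: 3.1
position: [550.0, -299.9, 80.7]
tool_rot: [0.707, 0.707, 0.0, -0.0]
force: [-0.1, -0.1, 1.0]
width: -0.3
gripper_force: 0.4
```

Emit:
{"op": "arm_command", "data": {"targets": [[[0,0,-0.01,0,0,0],[0,0,-0.02,0,0,0],[0,0,-0.03,0,0,0],[0,0,-0.04,0,0,0],[0,0,-0.04,0,0,0],[0,0,-0.04,0,0,0]]]}}

```text
clock: 3.7
position: [550.0, -300.0, 78.7]
tool_rot: [0.707, 0.707, 0.0, -0.0]
force: [0.2, 0.8, 2.1]
width: 0.1
gripper_force: 0.9
```

Emit:
{"op": "arm_command", "data": {"targets": [[[0,0,0.3,0,0,0],[0,0,1,0,0,0],[0,0,1.6,0,0,0],[0,1,1.6,0,0,0],[-0.1,2,1.6,0,0,0],[-0.2,3,1.6,0,0,0],[-0.3,4,1.6,0,0,0],[-0.4,5,1.6,0,0,0],[-0.45,6,1.6,0,0,0],[-0.45,6.5,1.6,0,0,0],[-0.45,6.97,1.6,0,0,0],[-0.45,6.97,1.6,0,0,0],[-0.45,6.97,1.6,0,0,0]]]}}

```text
clock: 5.0
position: [527.6, 48.6, 158.7]
tool_rot: [0.707, 0.708, -0.0, 0.0]
force: [-0.0, -0.9, 0.1]
width: 0.1
gripper_force: 0.0
```

```bash
python3 - <<'E'
from h import *
for n,(a,b,e,f) in {'scene':(165,230,235,275),'side':(400,240,485,300)}.items():
    c=grab(n);W=cloud(c)[b:f,a:e].reshape(-1,3);l=c['frame'].mean(-1)[b:f,a:e].ravel()
    print(n,np.median(W[(l>150)&(W[:,2]>70),2]),W[(l>150)&(W[:,2]>70)].mean(0))
E
```

```text
scene 79.31225074202564 [ 549.43869582 -300.24517244   79.08233115]
side 78.96160443359227 [ 547.79794698 -302.56691928   78.99515746]
```

Emit:
{"op": "arm_command", "data": {"targets": [[[0,0,-0.5,0,0,0],[0,0,-1,0,0,0],[0,0,-1.5,0,0,0],[0,0,-1.8,0,0,0],[0,0,-1.95,0,0,0],[0,0,-2,0,0,0],[0,0,-2,0,0,0]]]}}

```text
clock: 5.8
position: [527.9, 48.0, 59.1]
tool_rot: [0.707, 0.707, 0.0, 0.0]
force: [0.0, -0.2, 0.2]
width: -0.2
gripper_force: 0.0
```

Emit:
{"op": "arm_command", "data": {"targets": [[[0,0,-0.04,0,0,0],[0,0,-0.08,0,0,0],[0,0,-0.12,0,0,0],[0,0,-0.15,0,0,0],[0,0,-0.18,0,0,0],[0,0,-0.2,0,0,0],[0,0,-0.22,0,0,0],[0,0,-0.24,0,0,0],[0,0,-0.24,0,0,0],[0,0,-0.24,0,0,0]]]}}

```text
clock: 6.8
position: [527.5, 48.5, 46.8]
tool_rot: [0.707, 0.707, 0.0, 0.0]
force: [-1.7, 0.3, 2.6]
width: -0.3
gripper_force: 1.3
```

Emit:
{"op": "arm_command", "data": {"targets": [[[0,0,-0.01,0,0,0],[0,0,-0.02,0,0,0],[0,0,-0.03,0,0,0],[0,0,-0.03,0,0,0],[0,0,-0.03,0,0,0]]]}}

```text
clock: 7.3
position: [527.2, 48.6, 45.4]
tool_rot: [0.707, 0.707, -0.0, -0.0]
force: [-4.1, 1.3, 5.3]
width: -0.6
gripper_force: 2.9
```

Emit:
{"op": "arm_command", "data": {"targets": [[[0,0,0.2,0,0,0],[0,0,0.8,0,0,0],[0,0,1.6,0,0,0],[0,0,2.2,0,0,0],[-0.1,1,2.2,0,0,0],[-0.3,2,2.2,0,0,0],[-0.4,3,2.2,0,0,0],[-0.52,4,2.2,0,0,0],[-0.52,4.43,2.2,0,0,0],[-0.52,4.43,2.2,0,0,0],[-0.52,4.43,2.2,0,0,0]]]}}

```text
clock: 8.4
position: [501.7, 270.1, 155.5]
tool_rot: [0.707, 0.708, 0.0, 0.0]
force: [0.3, 0.1, 1.7]
width: 0.1
gripper_force: 0.0
```

```bash
python3 - <<'E'
from h import *
o=np.array([543,14.3]);ang=np.radians(-15);X=np.array([np.cos(ang),np.sin(ang)]);Y=np.array([-X[1],X[0]])
for n in('scene','side'):
    v=cloud(grab(n)).reshape(-1,3);d=v[:,:2]-o;q=np.c_[d@X,d@Y,v[:,2]]
    q=q[(abs(q[:,0])<29)&(q[:,2]>40)&(q[:,2]<60)]
    for y in(29,-52):
        s=q[abs(q[:,1]-y)<(22 if y>0 else 8)];print(n,y,len(s),'slope,z0',np.polyfit(s[:,0],s[:,2],1).round(3))
E
```

```text
scene 29 150 slope,z0 [ 0.146 48.89 ]
scene -52 87 slope,z0 [-0.134 48.951]
side 29 250 slope,z0 [ 0.156 48.61 ]
side -52 85 slope,z0 [-0.13  48.411]
```

The rocker is fully flipped and the narrow one is unchanged. Next is the key.

Emit:
{"op": "arm_command", "data": {"targets": [[[0,0,-0.5,0,0,0],[0,0,-1,0,0,0],[0,0,-1.5,0,0,0],[0,0,-2,0,0,0],[0,0,-2.2,0,0,0],[0,0,-2.26,0,0,0],[0,0,-2.26,0,0,0]]]}}

```text
clock: 9.2
position: [502.1, 269.6, 42.8]
tool_rot: [0.707, 0.707, 0.0, 0.0]
force: [-0.7, 0.3, 0.1]
width: -0.1
gripper_force: 0.0
```

Emit:
{"op": "arm_command", "data": {"targets": [[[0,0,-0.04,0,0,0],[0,0,-0.08,0,0,0],[0,0,-0.12,0,0,0],[0,0,-0.15,0,0,0],[0,0,-0.18,0,0,0],[0,0,-0.21,0,0,0],[0,0,-0.24,0,0,0],[0,0,-0.27,0,0,0],[0,0,-0.29,0,0,0],[0,0,-0.29,0,0,0],[0,0,-0.29,0,0,0]]]}}

```text
clock: 10.3
position: [501.5, 270.0, 27.6]
tool_rot: [0.707, 0.707, -0.0, 0.0]
force: [-0.3, -0.3, 0.3]
width: -0.0
gripper_force: 0.1
```

Emit:
{"op": "arm_command", "data": {"targets": [[[0,0,-0.01,0,0,0],[0,0,-0.02,0,0,0],[0,0,-0.03,0,0,0],[0,0,-0.03,0,0,0],[0,0,-0.03,0,0,0]]]}}

```text
clock: 10.8
position: [501.5, 270.0, 26.3]
tool_rot: [0.707, 0.707, 0.0, 0.0]
force: [-1.0, 0.2, 2.5]
width: -0.3
gripper_force: 0.9
```

Emit:
{"op": "arm_command", "data": {"targets": [[[0,0,0.2,0,0,0],[0,0,0.8,0,0,0],[0,0,1.6,0,0,0],[0,0,2.4,0,0,0],[0,0,3.2,0,0,0],[0,0,4,0,0,0],[0,0,4,0,0,0],[0,0,4,0,0,0],[0,0,4,0,0,0]]]}}

```text
clock: 11.7
position: [500.8, 269.7, 225.4]
tool_rot: [0.707, 0.707, -0.001, -0.0]
force: [-0.2, -0.6, 0.8]
width: -0.2
gripper_force: 0.0
```

```bash
python3 - <<'E'
from h import *
for n,(a,b,e,f) in {'scene':(355,188,386,210),'side':(222,184,252,208)}.items():
    W=cloud(grab(n))[b:f,a:e].reshape(-1,3)
    s=W[(np.hypot(W[:,0]-501.5,W[:,1]-270.2)<13)];print(n,len(s),np.median(s[:,2]))
    g=W[(np.hypot(W[:,0]-501.5,W[:,1]-270.2)>24)&(W[:,2]>17)&(W[:,2]<28)];print('foot',np.median(g[:,2]))
E
```

```text
scene 28 26.468726605461825
foot 21.975454078332177
side 33 26.39270807561263
foot 22.354530194107923
```

The key is about 7.6 mm down, the bar about 8 mm, and the rocker is fully flipped.

```bash
python3 -c "
from plant import manip
print(manip.job_done())"
```

```text
the job is handed in; nothing more can be done
None
```

I pressed the clock bar (about 8 mm down), the wide rocker (fully flipped) and the lamp key (about 7.6 mm down) in that order. The highest force I read was about 7 N, the narrow rocker's tilt is unchanged, and I handed the job in at about 12 s; no verdict came back.

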